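Eject a glaze test tile and trap it on its chute

TASK

Two glaze test tiles are clipped side by side in the tile cradle. Release the one with the teal glaze for checking: with one fingertip press the orange eject key beside its chute fully down, while the other finger stands in that chute in front of the tile and traps it as it pops out, before it slides off the lower end. Finish while still holding it there on the chute with that finger; do not lift it, and leave the rust-red tile, its key and the things around alone.

Things in the scene. Friction and masses are not known exactly. Their poses are not given: they have to be found in the camera images.
- tile_deck: Sloping top of the cradle, with two chutes side by side that run down toward the robot. Origin on its surface, on the line where the held tiles' front edges rest, midway across; x points up the slope (24 degrees above level), y left, z square to the deck. Chute centre lines at y = +25.5 (left) and -25.5 mm (right); each 48 mm wide inside; walls 3 mm thick, 9 mm high.
- dispenser: The fixed tile cradle under that deck, a grey steel wedge 180 mm wide on a plywood riser 200 mm above the table. Origin under its middle, on the riser, z up. Chutes end open at deck x = -80 mm, 20 mm above the riser. A held tile fills deck x = 0 to 75 mm, a spring plunger pressing it on a steel catch; behind 86 mm is a housing 25 mm high. The floor is slippery: a freed tile is gone in 0.5 s.
- teal_tile: Fired clay test tile, half bare buff clay, half covered with TEAL (blue-green) glaze, 75 x 45 x 8.5 mm, about 60 g; origin at the centre of its underside; x along its length (up the chute), z square to its face. Held in one of the two chutes; which one changes.
- rust_tile: The same kind of tile with RUST-RED glaze, held in the other chute; origin and axes as the teal one. Stays where it is.
- key_left_top (a point): Middle of the top of the orange eject key of the left chute (34 mm along the slope, 28 mm across), 42.5 mm left of that chute's centre line, 40 mm downhill of the held tile's front edge. Its top, parallel to the deck, stands 11 mm above the chute floor and sinks 8 mm straight down to a hard stop: a second fingertip level with the first, in the chute beside it, is then under 4 mm above the floor and blocks the tile.
- key_left (a joint): Travel of the left eject key: 0 up, 0.008 m fully down (hard stop); springs back when let go. It moves straight down, needs about 2 N at first and 4 to 5 N near the stop, and frees the tile about 6 mm down.
- key_right_top (a point): Middle of the top of the orange eject key of the right chute (34 mm along the slope, 28 mm across), 42.5 mm right of that chute's centre line, 40 mm downhill of the held tile's front edge. Its top, parallel to the deck, stands 11 mm above the chute floor and sinks 8 mm straight down to a hard stop: a second fingertip level with the first, in the chute beside it, is then under 4 mm above the floor and blocks the tile.
- key_right (a joint): Travel of the right eject key: 0 up, 0.008 m fully down (hard stop); springs back when let go. It moves straight down, needs about 2 N at first and 4 to 5 N near the stop, and frees the tile about 6 mm down.
- blue_pot: Small round blue vase, 82 mm across, 92 mm tall, loose on the riser at the right of the cradle; origin at the centre of its underside.
- glaze_jar: White plastic glaze jar with dark lid, 62 mm across, 93 mm tall, loose on the riser at the left, farther away; origin at the centre of its underside.
- plain_tile: Plain buff test tile without coloured glaze, 75 x 45 x 10 mm, lying loose on the riser at the left of the cradle; origin at the centre of its underside.

How it is judged (in metres and radians):
On the way:
1. the eject key of the teal tile's chute is pressed down and its tile is freed (((value of joint key_left above 0.0065 m and y of teal_tile in the frame of tile_deck between 0 and 0.051 m) or (value of joint key_right above 0.0065 m and y of teal_tile in the frame of tile_deck between -0.051 and 0 m))).
At the end, for the whole second after the job is handed in: The teal tile has come at least 8 mm out of its place, lies still on the floor of its chute, its front edge at least 14 mm short of the open lower end, and bears on the finger (over 0.02 N); the rust-red tile is still in place. The run ends in this hold (x of teal_tile in the frame of tile_deck between -0.028 and 0.03 m and z of teal_tile in the frame of tile_deck between -0.004 and 0.009 m and (y of teal_tile in the frame of tile_deck between 0.0195 and 0.0315 m or y of teal_tile in the frame of tile_deck between -0.0315 and -0.0195 m) and linear speed of teal_tile below 0.02 m/s and contact force between the fingers and teal_tile above 0.02 N and x of rust_tile in the frame of tile_deck above 0.03 m); the arm keeps its last pose, push and grip.
It fails at once if the teal tile has slid off the chute or run too far down it (x of teal_tile in the frame of tile_deck below -0.05 m).
It fails at once if the teal tile is lifted off the chute floor (z of teal_tile in the frame of tile_deck above 0.014 m).
It fails at once if the rust-red tile is moved (distance of rust_tile from where it was at the start of the episode above 0.008 m).
It fails at once if the key of another chute is pressed ((value of joint key_left above 0.004 m and not (y of teal_tile in the frame of tile_deck between 0 and 0.051 m)) or (value of joint key_right above 0.004 m and not (y of teal_tile in the frame of tile_deck between -0.051 and 0 m))).
It fails at once if the blue vase, the glaze jar or the plain tile is moved (distance of any of blue_pot, glaze_jar, plain_tile from where it was at the start of the episode above 0.02 m).
It also fails if it takes over 32 s, if anything falls off the work surface, if the arm or the gripper's body presses on something with over 40 N, if the wrist force passes 120 N, or if a joint passes its speed limit or range.

ROBOT

A 6-joint arm with a two-finger parallel gripper is mounted at the origin on a cart in front of the work surface, level with it; the furniture and walls round the work are solid. World frame = base frame: x ahead of the robot, y to its left, z up, the work surface at z = 0. Lengths are in mm, angles in degrees, forces in N, time in s.
With the tool pointing down it reaches from about 300 to 850 mm from the base axis. Payload 4.2 kg.
Tool frame: the origin (TCP) lies at the very end of the fingers, on their centre line; the grasp point (between the pads) lies 19 mm behind it (env.grasp_offset is the distance from the TCP to the grasp point, in mm); z points along the fingers, y is the line along which they close (so a half turn about z gives the same grasp; the last joint's range is limited). The gripper opens to 91 mm and grips with 3 to 60 N. Pads are 32 mm wide; open, the fingers measure 118 mm over their backs; the gripper's body (76 mm by 178 mm) begins 60 mm behind the grasp point.
Start: joints at [-65.145, 18.312, 89.639, -0, 72.044, -1.146], TCP at [252.078, -516.821, 179.576] pointing down, gripper open.
Joint ranges: [-177.97, 177.97], [-48.28, 115.42], [12.27, 149.76], [-77.06, 257.06], [2.81, 150.46], [-146.56, 146.56]. Speed limits (degrees/s): [147.25, 147.25, 180, 180, 180, 180].

INTERFACE

Orientations are given as [roll, pitch, yaw] about the fixed x, y, z axes, in that order (R = Rz(yaw) Ry(pitch) Rx(roll)).
In Python, from workcell import env, eyes gives the robot as it stands.
- The arm moves only by the tool send_rows, never from a script. Its arguments are lists of equal length, an entry for each row: "grip": the opening, from -1 (shut) to 1 (fully open), so that 0 is half open; "xyz": the shift along the world's x, y, z in m, a list of three; "yaw": the turn about the world's z in degrees. A call has 1 to 8 rows; each row is the pose to reach, as a shift and turn from the pose commanded when the call began; what a row does not reach only later rows make up. A row lasts 1/12 s, in which the tool goes at most 41.7 mm and 7.16 degrees, less where a joint would pass 70% of its speed; a pose out of reach is approached as far as the arm can. A call with a gripper value outside its range is refused whole. The fingers move at their own pace and stop on an object; "grip_force" is the grip in N (left out, the last holds). Time passes only in rows, so rows that repeat a pose let the fingers close. It gives the time, the measured TCP pose, the force, the opening and the grip force at its end, in the units of the state.
- env.state(): the state, without advancing time (a new reading comes with each control period).
- eyes.grab_frame(name): name is "scene" or "top"; returns a dict with "frame" (400x640x3 uint8, red, green, blue), "fx", "fy", "cx", "cy" (pixels), "pose" (4x4, takes a point from camera to world coordinates). Camera axes: x right, y down, z forward; pixel columns grow to the right and rows downward; lengths in mm; the calibration is good to about 2 mm. A picture is of the moment at which its call begins. There is no depth.
- env.job_done(): hands the job in; it is judged then, once.
The state is a dict: "time_s": time; "qpos": joint angles; "qvel": joint speeds; "effort": joint torques, N m; "ee_pos": TCP position; "ee_rot": TCP orientation; "force": force on the tool from outside, world axes, zero at the start; "torque": the same for the moment, N m; "gripper_width": finger opening in mm; "gripper_force": force on a finger pad.
Only numpy, scipy, OpenCV 4.12 (cv2) and the standard library are available. Lean on these libraries where they do the work, as an engineer would, in place of code of your own. Each camera call takes 0.05 s, during which the arm holds its last target. There are 200 camera calls.

## Working session

There is one attempt and no reset: what is moved stays moved. The work goes in short steps, Python scripts to look and compute and a tool call to move; the robot and the scene stay as the last step left them, time stands still between calls to the robot, and variables do not carry over. Pictures are saved under pics/ and viewed, at most 10 in all, crops included, and the job is handed in when it is done.

Besides the shell and the picture viewer there is one more tool, called after "Emit:" as name(argument=value, ...), one argument or row to a line, values as JSON. send_rows: Moves the arm, as the interface text tells. Its arguments: {"type":"object","properties":{"grip":{"type":"array"},"xyz":{"type":"array"},"yaw":{"type":"array"},"grip_force":{"type":"number"}},"required":["grip","xyz","yaw"]}

```bash
mkdir -p pics
python3 - <<'E'
from workcell import env, eyes
import cv2
for n in("scene","top"):
    f=eyes.grab_frame(n); cv2.imwrite(f"pics/{n}0.png",f["frame"][:,:,::-1]); print(n,f["fx"],f["fy"],f["cx"],f["cy"],f["pose"])
s=env.state();print(s)
E
```

```text
scene 398.56532202216744 398.56532202216744 316.17039969517026 195.02537640664957 [[-4.06055457e-01 -7.21997388e-01  5.60213118e-01 -6.33395768e+01]
 [-9.13787579e-01  3.13713108e-01 -2.58023926e-01  3.25674307e+02]
 [ 1.05464025e-02 -6.16687812e-01 -7.87137165e-01  1.10673520e+03]
 [ 0.00000000e+00  0.00000000e+00  0.00000000e+00  1.00000000e+00]]
top 447.3953033690217 447.3953033690217 316.92073043929923 194.5707369853935 [[ 1.33188851e-03 -9.83984289e-01  1.78250233e-01  3.47506092e+02]
 [-9.99869253e-01 -4.18294630e-03 -1.56198340e-02  4.21358576e+01]
 [ 1.61152824e-02 -1.78206124e-01 -9.83861207e-01  1.40305879e+03]
 [ 0.00000000e+00  0.00000000e+00  0.00000000e+00  1.00000000e+00]]
{'time_s': 0.1, 'qpos': array([-6.51465852e+01,  1.83469800e+01,  8.96993492e+01, -2.63566592e-03,
        7.20435966e+01, -1.14646162e+00]), 'qvel': array([ 0.09193482, -0.06579746, -0.15756604, -0.05114481, -0.03209507,
        0.04071049]), 'effort': array([-2.46163891e-04, -4.13330734e+01, -2.32510471e+01,  7.29158660e-02,
        4.22388618e-02, -5.49587435e-05]), 'ee_pos': array([ 251.83120481, -516.35795991,  178.81485372]), 'ee_rot': array([-1.79910042e+02,  7.06252656e-04,  2.60006915e+01]), 'force': array([-0.78045668,  0.71030039, -0.03034833]), 'torque': array([-0.0271811 ,  0.01347196, -0.00632804]), 'gripper_force': 0.0, 'gripper_width': 91.25270375733267}
```

View pics/scene0.png

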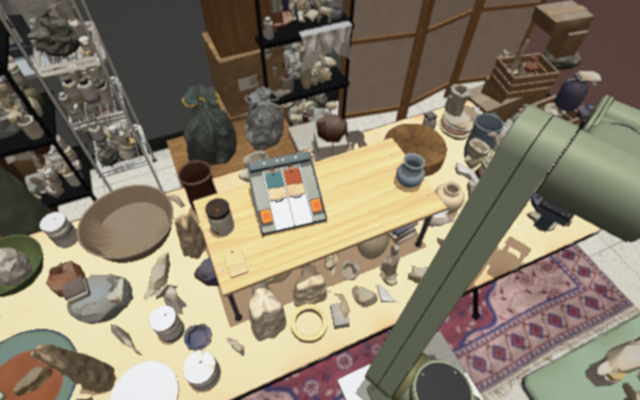

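View pics/top0.png

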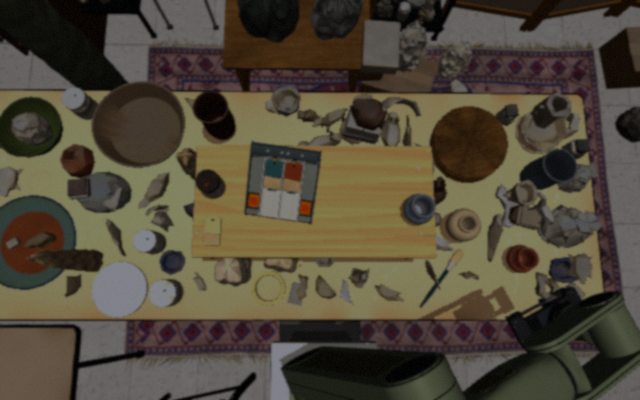

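Teal tile is in the left chute: teal at (272,168) and the keys at (253,201) and (305,209) in the top view. I'll enlarge this area to read the corners.

Run:
```python
import cv2
a=cv2.imread("pics/top0.png")[135:230,235:330]; cv2.imwrite("pics/topc.png",cv2.resize(a,None,fx=6,fy=6,interpolation=cv2.INTER_CUBIC))
a=cv2.imread("pics/scene0.png")[145:240,240:335]; cv2.imwrite("pics/scenec.png",cv2.resize(a,None,fx=6,fy=6,interpolation=cv2.INTER_CUBIC))
```

```text
(no output)
```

View pics/topc.png

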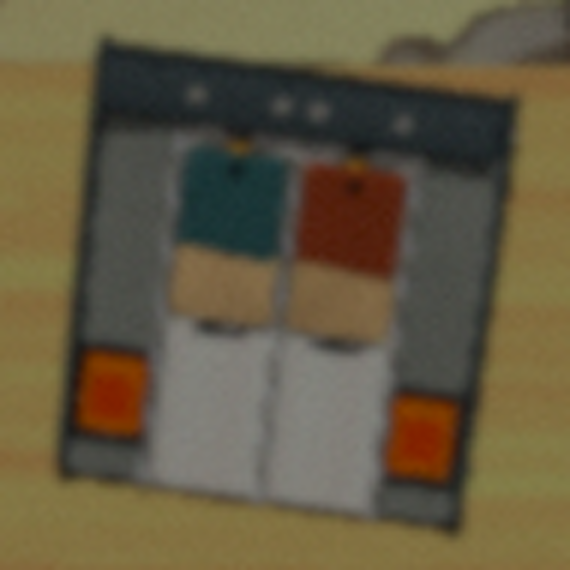

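View pics/scenec.png

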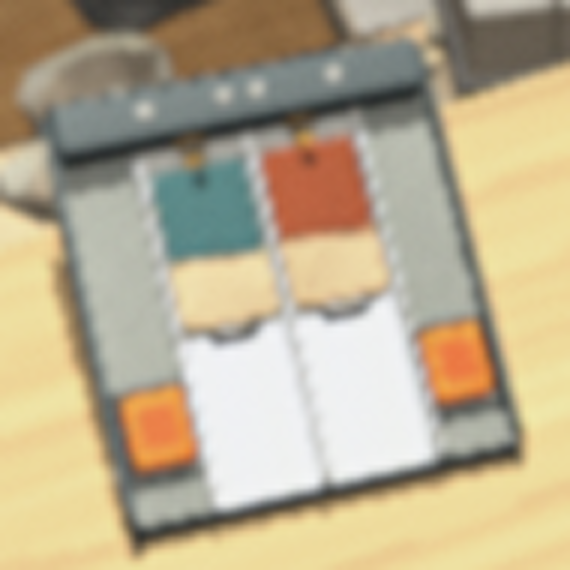

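```bash
cat > fit.py <<'E'
from workcell import eyes
import numpy as np
from scipy.optimize import least_squares
from scipy.spatial.transform import Rotation as R
P=np.array([[-40,68,11],[-40,-68,11],[-80,0,9],[0,48,8.5],[0,3,8.5],[0,-3,8.5],[0,-48,8.5],[75,48,8.5],[75,3,8.5],[75,-3,8.5],[75,-48,8.5]],float)
T=[(113,393),(425,438),(262,495),(170,312),(272,325),(289,328),(392,342),(186,148),(285,157),(303,163),(405,170)]
S=[(157,428),(459,362),(325,487),(185,330),(280,318),(298,308),(390,290),(153,172),(247,157),(262,150),(358,135)]
C=[]
for n,L,o in(("top",T,(235,135)),("scene",S,(240,145))):
    f=eyes.grab_frame(n); C.append((f,(np.array(L)+.5)/6-.5+o))
def world(p,Q): return (R.from_euler('z',p[3],degrees=True)*R.from_euler('y',-24,degrees=True)).apply(Q)+p[:3]
def proj(f,W):
    q=(W-f["pose"][:3,3])@f["pose"][:3,:3]; return np.c_[f["fx"]*q[:,0]/q[:,2]+f["cx"],f["fy"]*q[:,1]/q[:,2]+f["cy"]]
def res(p,cs): return np.concatenate([(proj(f,world(p,P))-L).ravel() for f,L in cs])
if __name__=="__main__":
    for cs in(C,C[:1],C[1:]):
        r=least_squares(res,[500,100,252,0],args=(cs,)); print(r.x,np.sqrt(np.mean(r.fun**2)))
        fz=lambda q:res([q[0],q[1],252.5,q[2]],cs)
        r2=least_squares(fz,[500,100,0]); print(' fixed z',r2.x,np.sqrt(np.mean(r2.fun**2)))
    p=np.r_[r2.x[:2],252.5,r2.x[2]]
    f=eyes.grab_frame
E
python3 fit.py
```

```text
[573.63017953 117.50725073 245.67097986  -8.05483604] 0.5851647312765605
 fixed z [570.88105352 117.91520373  -8.0635202 ] 0.7795870975916736
[575.33075942 117.70469912 237.00902496  -6.89335408] 0.4489865032842689
 fixed z [572.1506641  116.70587881  -6.90838058] 0.5092570678427595
[566.21237633 120.31128064 255.60911298  -9.47525501] 0.3994440534131056
 fixed z [568.55676132 119.55466459  -9.47787515] 0.40448379702820586
```

Emit:
send_rows(
  grip=[1,1,1,1,1,1,1,1],
  xyz=[
    [0,0,0.04],
    [0,0,0.08],
    [0,0,0.12],
    [0,0,0.16],
    [0,0,0.2],
    [0,0,0.24],
    [0,0,0.24],
    [0,0,0.24],
  ],
  yaw=[0,0,0,0,0,0,0,0],
)

```text
time_s: 0.87
ee_pos: [252.4, -517.5, 422.2]
ee_rot: [179.7, 0.0, 26.0]
force: [0.2, -0.9, -0.4]
gripper_width: 90.9
gripper_force: 0.0
```

Emit:
send_rows(
  grip=[0.5,0,-0.36,-0.36,-0.36,-0.36,-0.36,-0.36],
  xyz=[
    [0.014,0.035,0],
    [0.028,0.07,0],
    [0.042,0.105,0],
    [0.056,0.14,0],
    [0.07,0.175,0],
    [0.084,0.21,0],
    [0.098,0.245,0],
    [0.112,0.28,0],
  ],
  yaw=[-4,-8,-12,-16,-20,-24,-28,-34],
)

```text
time_s: 1.53
ee_pos: [363.4, -235.4, 417.7]
ee_rot: [-179.9, 0.2, -8.1]
force: [1.1, 0.5, -0.8]
gripper_width: 40.6
gripper_force: 0.0
```

Emit:
send_rows(
  grip=[-0.36,-0.36,-0.36,-0.36,-0.36,-0.36,-0.36,-0.36],
  xyz=[
    [0.014,0.035,0],
    [0.028,0.07,0],
    [0.042,0.105,0],
    [0.056,0.14,0],
    [0.07,0.175,0],
    [0.084,0.21,0],
    [0.098,0.245,0],
    [0.112,0.28,0],
  ],
  yaw=[0,0,0,0,0,0,0,0],
)

```text
time_s: 2.2
ee_pos: [475.3, 44.2, 417.6]
ee_rot: [179.9, 0.2, -7.8]
force: [0.5, -0.5, -0.1]
gripper_width: 29.2
gripper_force: 0.0
```

Emit:
send_rows(
  grip=[-0.36,-0.36,-0.36,-0.36,-0.36,-0.36,-0.36,-0.36],
  xyz=[
    [0.012,0.035,0],
    [0.024,0.07,0],
    [0.036,0.1,0],
    [0.046,0.128,0],
    [0.046,0.128,-0.04],
    [0.046,0.128,-0.08],
    [0.046,0.128,-0.12],
    [0.046,0.128,-0.145],
  ],
  yaw=[0,0,0,0,0,0,0,0],
)

```text
time_s: 2.87
ee_pos: [518.5, 169.7, 268.1]
ee_rot: [179.8, 0.5, -7.8]
force: [-0.8, -0.8, -0.7]
gripper_width: 29.4
gripper_force: 0.0
```

Emit:
send_rows(
  grip=[-0.36,-0.36],
  xyz=[
    [0,0,0],
    [0,0,0],
  ],
  yaw=[0,0],
)

```text
time_s: 3.03
ee_pos: [520.5, 170.0, 272.7]
ee_rot: [179.9, 0.3, -7.9]
force: [0.4, 0.2, 0.8]
gripper_width: 29.2
gripper_force: 0.0
```

Run:
```python
from workcell import env, eyes
import cv2,numpy as np
o=[]
for n,(r,c) in(("top",(135,235)),("scene",(145,240))):
    f=eyes.grab_frame(n)["frame"][r-10:r+105,c-15:c+85,::-1]; o.append(cv2.resize(f,None,fx=4,fy=4,interpolation=cv2.INTER_CUBIC))
cv2.imwrite("pics/near.png",np.hstack(o)); s=env.state(); print(s["ee_pos"],s["force"],s["qpos"])
```

```text
[522.68416411 170.53846388 276.13585657] [-0.42816905  0.37069579  0.85998204] [ 1.68753632e+01  1.33694147e+01  8.27995569e+01 -5.53835528e-03
  8.36817757e+01  1.14741512e+02]
```

View pics/near.png

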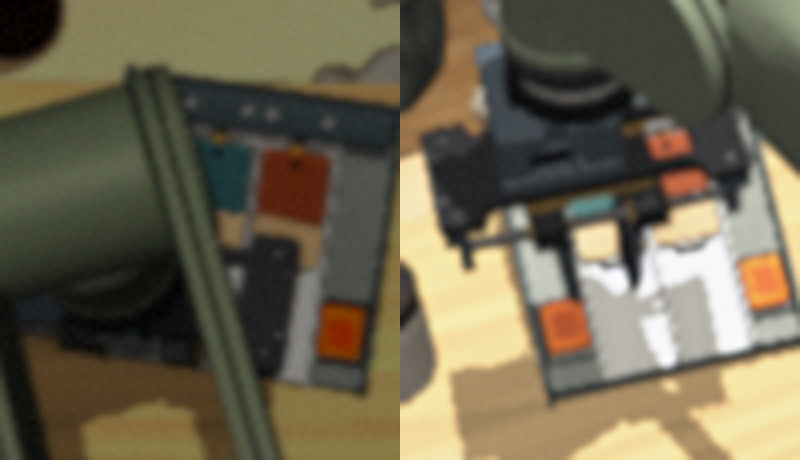

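The scene view (right half) shows the left finger tip at about (572,290), above the left key at (568,325). The right tip is at about (635,290), over the left chute. I'll project the expected tips to check.

Run:
```python
from fit import *
from workcell import env
f=C[1][0]; s=env.state(); p=s["ee_pos"]; Rz=R.from_euler('z',-8,degrees=True)
def show(n,W): print(n,(proj(f,W)-[225,135]+.5)*4+[400,0])
q=np.array([[dx,dy,0] for dy in(21.25,-21.25) for dx in(16,0,-16)],float)
show("tips now (L up,mid,down; R ...)",Rz.apply(q)+p)
show("tips at contact",Rz.apply(q)+[p[0],p[1],246])
show("key, tile front mid, chute end mid",world([571,118,252.5,-8],np.array([[-40,68,11],[0,25.5,8.5],[-80,25.5,0],[-40,25.5,0.]])))
```

```text
tips now (L up,mid,down; R ...) [[565.0092829  292.03742951]
 [570.02618382 311.51098271]
 [575.13711176 331.3495103 ]
 [629.42081633 277.91349998]
 [634.99440081 297.11360341]
 [640.67166994 316.67088378]]
tips at contact [[569.16712224 319.68765368]
 [574.10499183 338.95882321]
 [579.13323414 358.58269306]
 [632.07433968 305.69011128]
 [637.54305787 324.69674059]
 [643.11113838 344.04870546]]
key, tile front mid, chute end mid [[567.79770293 322.42427892]
 [617.05292728 252.31810498]
 [643.89550415 369.3155205 ]
 [630.16458064 311.91352402]]
```

Emit:
send_rows(
  grip=[-0.36,-0.36,-0.36,-0.36,-0.36,-0.36,-0.36,-0.36],
  xyz=[
    [0.007,0,0],
    [0.007,0,-0.005],
    [0.007,0,-0.01],
    [0.007,0,-0.015],
    [0.007,0,-0.02],
    [0.007,0,-0.022],
    [0.007,0,-0.022],
    [0.007,0,-0.022],
  ],
  yaw=[0,0,0,0,0,0,0,0],
  grip_force=30,
)

```text
time_s: 3.9
ee_pos: [528.7, 170.4, 252.4]
ee_rot: [180.0, 0.0, -7.9]
force: [0.5, 0.9, -0.0]
gripper_width: 29.1
gripper_force: 0.0
```

Run:
```python
from workcell import env, eyes
import cv2,numpy as np
f=eyes.grab_frame("scene")["frame"][175:255,240:340,::-1]
cv2.imwrite("pics/near2.png",cv2.resize(f,None,fx=7,fy=7,interpolation=cv2.INTER_CUBIC)); s=env.state(); print(s["ee_pos"],s["force"])
```

```text
[528.8260118  170.3903385  252.70880276] [-0.2768372   0.3541424  -0.04830234]
```

View pics/near2.png

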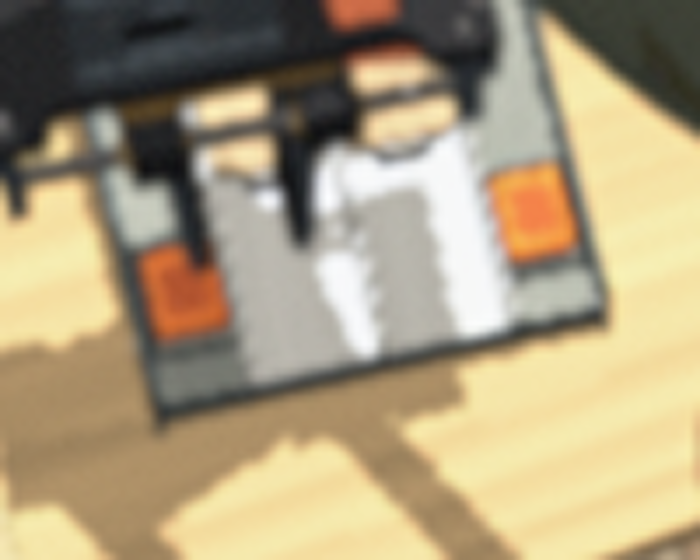

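The left tip is at about (200,262), at the upper edge of the key (138–230 × 245–340). The right tip is at about (303,242), inside the left chute. I'll check the tip geometry against the projection.

Run:
```python
from fit import *
from workcell import env
f=C[1][0]; s=env.state(); p=s["ee_pos"]; Rz=R.from_euler('z',-8,degrees=True)
def show(n,W): print(n,((proj(f,W)-[240,175]+.5)*7).round().tolist())
for h in(0,20): show(f"tips +{h} L x16,0,-16; R",Rz.apply(np.array([[dx,dy,h] for dy in(21.25,-21.25) for dx in(16,0,-16)],float))+p)
show("inner/outer L at dx=0",Rz.apply(np.array([[0,14.5,0],[0,28,0]]))+p)
D=world([571,118,252.5,-8],np.array([[-23,54,11],[-23,82,11],[-57,54,11],[-57,82,11],[-40,68,11],[-40,25.5,0],[0,25.5,8.5]]))
show("key corners,ctr,chute,tilefront",D)
```

```text
tips +0 L x16,0,-16; R [[185.0, 257.0], [193.0, 290.0], [202.0, 325.0], [295.0, 232.0], [305.0, 266.0], [314.0, 299.0]]
tips +20 L x16,0,-16; R [[180.0, 225.0], [189.0, 259.0], [197.0, 293.0], [292.0, 201.0], [302.0, 234.0], [311.0, 268.0]]
inner/outer L at dx=0 [[211.0, 286.0], [175.0, 294.0]]
key corners,ctr,chute,tilefront [[215.0, 233.0], [142.0, 249.0], [235.0, 319.0], [162.0, 336.0], [189.0, 284.0], [298.0, 266.0], [275.0, 162.0]]
```

Emit:
send_rows(
  grip=[-0.36,-0.36,-0.36,-0.36],
  xyz=[
    [0,0,-0.002],
    [0,0,-0.004],
    [0,0,-0.004],
    [0,0,-0.004],
  ],
  yaw=[0,0,0,0],
)

```text
time_s: 4.38
ee_pos: [528.6, 170.3, 248.4]
ee_rot: [180.0, 0.0, -7.9]
force: [-0.8, -0.2, -0.3]
gripper_width: 29.3
gripper_force: 0.0
```

Emit:
send_rows(
  grip=[-0.36,-0.36,-0.36,-0.36],
  xyz=[
    [0,0,-0.002],
    [0,0,-0.004],
    [0,0,-0.004],
    [0,0,-0.004],
  ],
  yaw=[0,0,0,0],
)

```text
time_s: 4.72
ee_pos: [528.7, 170.3, 244.4]
ee_rot: [180.0, 0.0, -7.9]
force: [0.4, 0.0, -0.5]
gripper_width: 28.9
gripper_force: 0.0
```

Emit:
send_rows(
  grip=[-0.36,-0.36,-0.36,-0.36],
  xyz=[
    [0,0,-0.002],
    [0,0,-0.003],
    [0,0,-0.003],
    [0,0,-0.003],
  ],
  yaw=[0,0,0,0],
)

```text
time_s: 5.05
ee_pos: [528.7, 170.4, 241.5]
ee_rot: [180.0, 0.0, -7.9]
force: [0.4, -0.9, -0.7]
gripper_width: 29.1
gripper_force: 0.0
```

Emit:
send_rows(
  grip=[-0.36,-0.36,-0.36,-0.36],
  xyz=[
    [0,0,-0.002],
    [0,0,-0.003],
    [0,0,-0.003],
    [0,0,-0.003],
  ],
  yaw=[0,0,0,0],
)

```text
time_s: 5.38
ee_pos: [528.7, 170.3, 238.5]
ee_rot: [180.0, 0.0, -7.9]
force: [-0.2, -0.5, -0.6]
gripper_width: 29.3
gripper_force: 0.0
```

Run:
```python
from workcell import env, eyes
import cv2,numpy as np
f=eyes.grab_frame("scene")["frame"][185:240,245:320,::-1]
cv2.imwrite("pics/near3.png",cv2.resize(f,None,fx=10,fy=10,interpolation=cv2.INTER_CUBIC)); s=env.state(); print(s["ee_pos"],s["force"])
from fit import *
f=C[1][0];p=s["ee_pos"];Rz=R.from_euler('z',-8,degrees=True)
for h in(0,10,16): print(h,((proj(f,Rz.apply(np.array([[0,21.25,h],[0,-21.25,h.__float__()]],float))+p)-[245,185]+.5)*10).round().tolist())
D=world([571,118,252.5,-8],np.array([[-23,54,11],[-23,82,11],[-57,54,11],[-57,82,11],[-40,68,11]]))
print(((proj(f,D)-[245,185]+.5)*10).round().tolist())
```

```text
[528.78523874 170.35774392 238.56186748] [-0.48469788  0.20590557 -0.11823494]
0 [[231.0, 346.0], [388.0, 311.0]]
10 [[228.0, 325.0], [386.0, 289.0]]
16 [[226.0, 311.0], [385.0, 276.0]]
[[257.0, 233.0], [153.0, 256.0], [286.0, 356.0], [181.0, 380.0], [219.0, 306.0]]
```

View pics/near3.png

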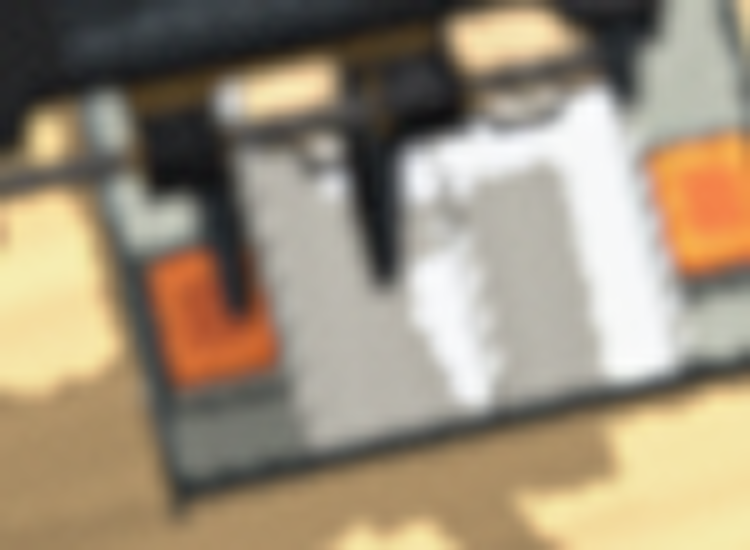

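Tips are at (238,315), above the key (centre about (215,315)), and (385,285), inside the chute. They aren't touching yet, so I'll keep going down gently.

Emit:
send_rows(
  grip=[-0.36,-0.36,-0.36,-0.36],
  xyz=[
    [0,0,-0.002],
    [0,0,-0.003],
    [0,0,-0.003],
    [0,0,-0.003],
  ],
  yaw=[0,0,0,0],
)

```text
time_s: 5.87
ee_pos: [528.7, 170.3, 235.4]
ee_rot: [180.0, 0.0, -7.9]
force: [1.0, 0.0, -0.9]
gripper_width: 29.1
gripper_force: 0.0
```

Emit:
send_rows(
  grip=[-0.36,-0.36,-0.36,-0.36],
  xyz=[
    [0,0,-0.002],
    [0,0,-0.003],
    [0,0,-0.003],
    [0,0,-0.003],
  ],
  yaw=[0,0,0,0],
)

```text
time_s: 6.2
ee_pos: [528.7, 170.3, 232.5]
ee_rot: [180.0, 0.0, -7.9]
force: [0.3, -0.1, -0.2]
gripper_width: 29.4
gripper_force: 0.0
```

Emit:
send_rows(
  grip=[-0.36,-0.36,-0.36,-0.36],
  xyz=[
    [0,0,-0.001],
    [0,0,-0.002],
    [0,0,-0.002],
    [0,0,-0.002],
  ],
  yaw=[0,0,0,0],
)

```text
time_s: 6.53
ee_pos: [528.8, 170.3, 230.5]
ee_rot: [180.0, 0.0, -7.9]
force: [0.4, 0.1, -0.6]
gripper_width: 28.8
gripper_force: 0.0
```

Emit:
send_rows(
  grip=[-0.36,-0.36,-0.36,-0.36],
  xyz=[
    [0,0,-0.001],
    [0,0,-0.002],
    [0,0,-0.002],
    [0,0,-0.002],
  ],
  yaw=[0,0,0,0],
)

```text
time_s: 6.87
ee_pos: [528.7, 170.3, 228.5]
ee_rot: [180.0, 0.0, -7.9]
force: [0.5, 1.1, -0.2]
gripper_width: 29.0
gripper_force: 0.0
```

Emit:
send_rows(
  grip=[-0.36,-0.36,-0.36,-0.36],
  xyz=[
    [0,0,-0.001],
    [0,0,-0.002],
    [0,0,-0.002],
    [0,0,-0.002],
  ],
  yaw=[0,0,0,0],
)

```text
time_s: 7.2
ee_pos: [528.7, 170.3, 226.5]
ee_rot: [180.0, 0.0, -7.9]
force: [0.6, 0.7, 0.5]
gripper_width: 28.9
gripper_force: 0.0
```

Run:
```python
from workcell import env, eyes
import cv2,numpy as np
f=eyes.grab_frame("scene")["frame"][185:240,245:320,::-1]
cv2.imwrite("pics/near4.png",cv2.resize(f,None,fx=10,fy=10,interpolation=cv2.INTER_CUBIC)); s=env.state(); print(s["ee_pos"],s["force"])
```

```text
[528.77262901 170.34206608 226.57704685] [ 0.08297958  0.58260678 -0.46564881]
```

View pics/near4.png

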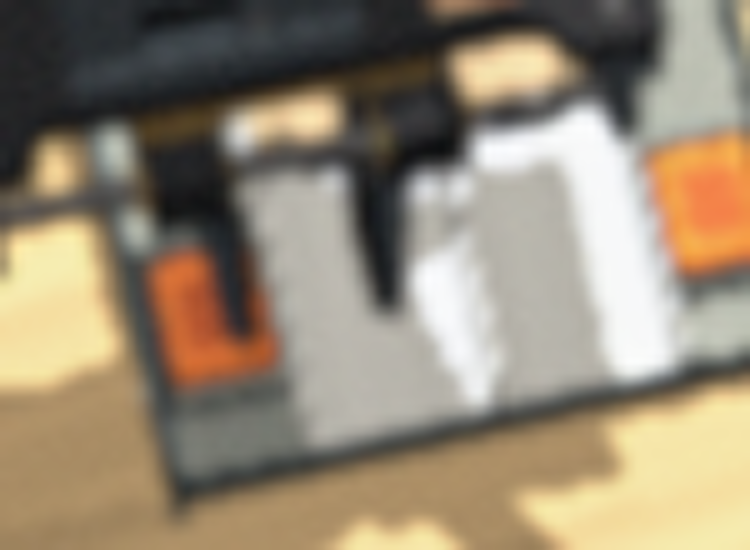

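Tips are now at (242,340) and (388,310), still in the air and drifting toward the key's lower edge (about row 375). I'll step uphill 8 mm and left 2 mm, then go on down.

Emit:
send_rows(
  grip=[-0.36,-0.36,-0.36,-0.36,-0.36,-0.36],
  xyz=[
    [0,0,0.003],
    [0.004,0.0005,0.003],
    [0.008,0.001,0.003],
    [0.008,0.001,0.002],
    [0.008,0.001,0.002],
    [0.008,0.001,0.002],
  ],
  yaw=[0,0,0,0,0,0],
)

```text
time_s: 7.75
ee_pos: [536.7, 171.3, 228.3]
ee_rot: [180.0, 0.0, -7.9]
force: [-0.1, -0.4, -0.2]
gripper_width: 29.3
gripper_force: 0.0
```

Emit:
send_rows(
  grip=[-0.36,-0.36,-0.36,-0.36],
  xyz=[
    [0,0,-0.001],
    [0,0,-0.002],
    [0,0,-0.002],
    [0,0,-0.002],
  ],
  yaw=[0,0,0,0],
)

```text
time_s: 8.08
ee_pos: [536.7, 171.3, 226.5]
ee_rot: [180.0, 0.0, -7.9]
force: [0.6, -0.1, -0.5]
gripper_width: 29.1
gripper_force: 0.0
```

Emit:
send_rows(
  grip=[-0.36,-0.36,-0.36,-0.36],
  xyz=[
    [0,0,-0.001],
    [0,0,-0.002],
    [0,0,-0.002],
    [0,0,-0.002],
  ],
  yaw=[0,0,0,0],
)

```text
time_s: 8.42
ee_pos: [536.7, 171.3, 224.5]
ee_rot: [180.0, 0.0, -7.9]
force: [0.9, -0.2, 0.4]
gripper_width: 29.4
gripper_force: 0.0
```

Emit:
send_rows(
  grip=[-0.36,-0.36,-0.36,-0.36],
  xyz=[
    [0,0,-0.001],
    [0,0,-0.002],
    [0,0,-0.002],
    [0,0,-0.002],
  ],
  yaw=[0,0,0,0],
)

```text
time_s: 8.75
ee_pos: [536.7, 171.3, 222.5]
ee_rot: [180.0, 0.0, -7.9]
force: [0.4, -0.2, -0.9]
gripper_width: 29.2
gripper_force: 0.0
```

Emit:
send_rows(
  grip=[-0.36,-0.36,-0.36,-0.36],
  xyz=[
    [0,0,-0.001],
    [0,0,-0.002],
    [0,0,-0.002],
    [0,0,-0.002],
  ],
  yaw=[0,0,0,0],
)

```text
time_s: 9.08
ee_pos: [536.7, 171.3, 220.5]
ee_rot: [180.0, 0.0, -7.9]
force: [1.0, -1.0, 0.8]
gripper_width: 28.7
gripper_force: 0.0
```

Emit:
send_rows(
  grip=[-0.36,-0.36,-0.36,-0.36],
  xyz=[
    [0,0,-0.001],
    [0,0,-0.002],
    [0,0,-0.002],
    [0,0,-0.002],
  ],
  yaw=[0,0,0,0],
)

```text
time_s: 9.42
ee_pos: [536.9, 171.4, 218.6]
ee_rot: [-180.0, -0.0, -7.9]
force: [-0.2, 0.3, 0.7]
gripper_width: 29.4
gripper_force: 0.2
```

Run:
```python
from workcell import env, eyes
import cv2,numpy as np
f=eyes.grab_frame("scene")["frame"][185:240,245:320,::-1]
cv2.imwrite("pics/near5.png",cv2.resize(f,None,fx=10,fy=10,interpolation=cv2.INTER_CUBIC)); s=env.state(); print(s["ee_pos"],s["force"])
```

```text
[536.83865295 171.36455558 218.6309098 ] [ 0.18692809 -0.50838902  0.83522236]
```

View pics/near5.png

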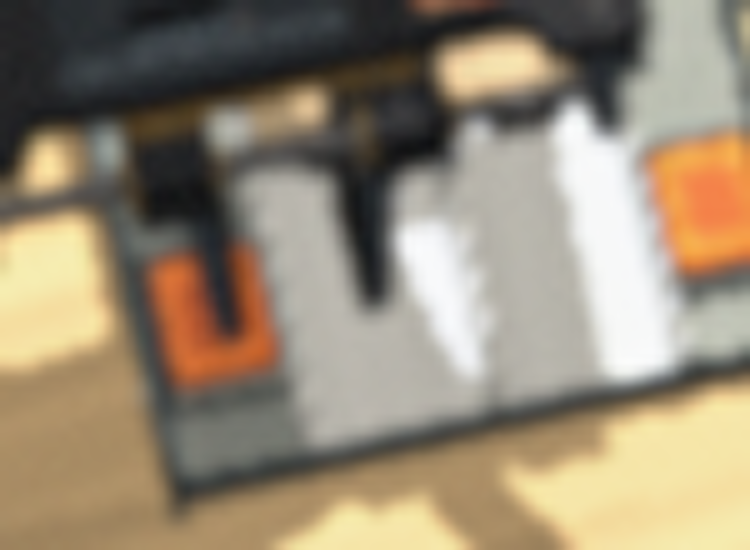

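Contact: fz is rising and the left tip is on the key at (230,335), with margin to every edge. Pressing.

Emit:
send_rows(
  grip=[-0.36,-0.36,-0.36,-0.36,-0.36],
  xyz=[
    [0.0005,0,-0.001],
    [0.001,0,-0.002],
    [0.001,0,-0.003],
    [0.001,0,-0.003],
    [0.001,0,-0.003],
  ],
  yaw=[0,0,0,0,0],
)

```text
time_s: 9.88
ee_pos: [537.7, 171.4, 215.5]
ee_rot: [180.0, 0.0, -7.9]
force: [0.0, -0.1, 1.3]
gripper_width: 29.6
gripper_force: 0.6
```

Emit:
send_rows(
  grip=[-0.36,-0.36,-0.36,-0.36],
  xyz=[
    [0.0005,0,-0.001],
    [0.001,0,-0.002],
    [0.001,0,-0.002],
    [0.001,0,-0.002],
  ],
  yaw=[0,0,0,0],
)

```text
time_s: 10.22
ee_pos: [538.7, 171.4, 213.5]
ee_rot: [180.0, 0.0, -7.9]
force: [-1.2, 0.0, 2.0]
gripper_width: 29.4
gripper_force: 0.9
```

Emit:
send_rows(
  grip=[-0.36,-0.36,-0.36,-0.36],
  xyz=[
    [0.0005,0,-0.001],
    [0.001,0,-0.002],
    [0.001,0,-0.002],
    [0.001,0,-0.002],
  ],
  yaw=[0,0,0,0],
)

```text
time_s: 10.55
ee_pos: [539.6, 171.4, 211.6]
ee_rot: [180.0, 0.0, -7.9]
force: [-2.6, 0.6, 3.4]
gripper_width: 29.5
gripper_force: 1.7
```

Emit:
send_rows(
  grip=[-0.36,-0.36,-0.36,-0.36],
  xyz=[
    [0,0,-0.001],
    [0,0,-0.002],
    [0,0,-0.002],
    [0,0,-0.002],
  ],
  yaw=[0,0,0,0],
)

```text
time_s: 10.88
ee_pos: [539.8, 171.4, 210.2]
ee_rot: [-180.0, -0.0, -7.9]
force: [-3.0, -0.3, 5.6]
gripper_width: 29.3
gripper_force: 3.1
```

Emit:
send_rows(
  grip=[-0.36,-0.36,-0.36,-0.36],
  xyz=[
    [0,0,-0.001],
    [0,0,-0.002],
    [0,0,-0.002],
    [0,0,-0.002],
  ],
  yaw=[0,0,0,0],
)

```text
time_s: 11.22
ee_pos: [539.9, 171.5, 209.6]
ee_rot: [-179.9, -0.1, -7.9]
force: [-4.9, -1.4, 11.8]
gripper_width: 29.1
gripper_force: 6.0
```

Run:
```python
from workcell import env, eyes
import cv2,numpy as np
f=eyes.grab_frame("scene")["frame"][165:240,245:320,::-1]
cv2.imwrite("pics/near6.png",cv2.resize(f,None,fx=8,fy=8,interpolation=cv2.INTER_CUBIC)); s=env.state(); print(s["ee_pos"],s["force"])
```

```text
[539.85307095 171.4786385  209.5985022 ] [-4.92346284 -0.49354083 11.32341654]
```

View pics/near6.png

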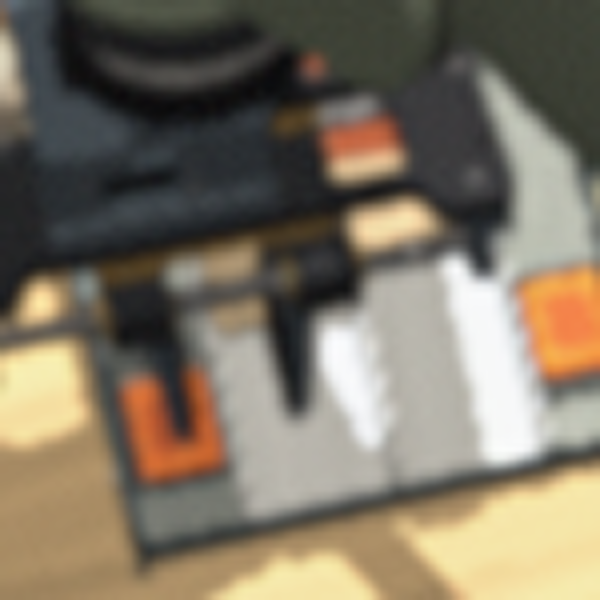

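The key is at its stop (12 N). The tile's front edge now shows at about (240,325), roughly 6 px further down the chute and up against the finger. I'll quantify the tile's position and check it is still.

Run:
```python
from fit import *
import cv2
f=C[1][0]; p=[571,118,252.5,-8]
for x in(0,-10,-15,-20,-25,-30,-40): print(x,((proj(f,world(p,np.array([[x,48,8.5],[x,35,8.5],[x,48,0.]])))-[245,165]+.5)*8).round().tolist())
a=cv2.imread("pics/near6.png").astype(int)
g=C[1][0]["frame"]; 
for c in(272,273,274,275,276): print(c,[tuple(int(v) for v in g[r,c]) for r in range(200,210)])
```

```text
0 [[208.0, 279.0], [246.0, 271.0], [208.0, 285.0]]
-10 [[215.0, 307.0], [253.0, 299.0], [215.0, 313.0]]
-15 [[218.0, 322.0], [256.0, 313.0], [218.0, 327.0]]
-20 [[222.0, 336.0], [260.0, 327.0], [221.0, 342.0]]
-25 [[225.0, 350.0], [263.0, 342.0], [224.0, 356.0]]
-30 [[228.0, 364.0], [267.0, 356.0], [228.0, 370.0]]
-40 [[235.0, 393.0], [273.0, 385.0], [234.0, 399.0]]
272 [(115, 104, 89), (86, 81, 77), (91, 83, 75), (127, 112, 90), (157, 138, 110), (160, 144, 120), (157, 147, 133), (167, 162, 153), (172, 169, 160), (169, 167, 159)]
273 [(114, 105, 91), (88, 83, 79), (96, 87, 75), (135, 117, 93), (160, 138, 107), (159, 139, 110), (153, 141, 122), (163, 158, 147), (177, 174, 165), (181, 179, 170)]
274 [(108, 100, 89), (88, 84, 79), (103, 92, 78), (137, 120, 94), (157, 138, 106), (157, 138, 109), (153, 141, 124), (167, 161, 151), (180, 176, 168), (184, 181, 172)]
275 [(99, 92, 85), (88, 83, 79), (114, 100, 83), (148, 129, 100), (160, 139, 107), (152, 135, 110), (153, 144, 129), (172, 169, 160), (184, 180, 172), (186, 183, 174)]
276 [(89, 83, 79), (86, 81, 75), (120, 106, 86), (152, 132, 102), (158, 137, 107), (148, 133, 110), (152, 146, 134), (172, 171, 162), (184, 182, 173), (187, 185, 175)]
```

Emit:
send_rows(
  grip=[-0.36,-0.36,-0.36,-0.36,-0.36,-0.36],
  xyz=[
    [0,0,0],
    [0,0,0],
    [0,0,0],
    [0,0,0],
    [0,0,0],
    [0,0,0],
  ],
  yaw=[0,0,0,0,0,0],
)

```text
time_s: 11.87
ee_pos: [539.9, 171.5, 209.6]
ee_rot: [-179.9, -0.1, -7.9]
force: [-5.5, -0.5, 12.0]
gripper_width: 29.1
gripper_force: 6.0
```

Run:
```python
from workcell import eyes
import numpy as np
g=eyes.grab_frame("scene")["frame"]
for c in(273,275): print(c,[tuple(int(v) for v in g[r,c]) for r in range(200,210)])
t=eyes.grab_frame("top")["frame"]; import cv2
cv2.imwrite("pics/top9.png",cv2.resize(t[130:235,225:335,::-1],None,fx=5,fy=5,interpolation=cv2.INTER_CUBIC))
```

```text
273 [(115, 105, 92), (87, 84, 79), (96, 87, 76), (136, 118, 94), (160, 139, 107), (160, 140, 112), (153, 141, 122), (164, 158, 147), (178, 175, 166), (181, 179, 169)]
275 [(100, 94, 86), (89, 84, 79), (115, 102, 84), (147, 127, 100), (161, 140, 108), (154, 136, 111), (154, 146, 131), (171, 168, 158), (183, 181, 172), (185, 183, 174)]
```

The tile is at rest with its front edge at about deck x = −18 mm, where the finger's uphill edge is. Handing in.

```bash
python3 -c "
from workcell import env
print(env.job_done())"
```

```text
the job is handed in; nothing more can be done
None
```

I handed the job in with the left eject key pressed to its stop and the teal tile freed and held still on its chute. It slid about 18 mm out and rests against the finger; I got no pass/fail result back.

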